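Load the jar mill and snap its stop up

TASK

Get the jar mill ready to run: slide the all-white porcelain jar along the rollers until its base bears firmly on the white buffer of the guide in the middle of the mill, then push the yellow sprung stop up and over its dead centre so that it snaps upright behind the jar's lid and stays there. Push gently, by feel - neither the jar nor the stop may be rammed - and leave the blue-lidded jar and everything else where it is.

Things in the scene. Friction and masses are not known exactly. Their poses are not given: they have to be found in the camera images.
- mill: Bench jar mill, dark green frame 200 x 405 mm, 90 mm high, bolted down. Origin: centre of its footprint on the table; z up, y along its two black rubber rollers from the stop's end to the belt cover, x across. Rollers: 32 mm diameter, at x = +-34 mm, axes 118 mm high, they do not turn. Bearing blocks at their ends reach 132 mm, the belt cover (y 160 to 200 mm) 156 mm.
- guide_rail: Slotted rail between the rollers, 28 x 90 mm, on which the jar guide is clamped: a bracket with a white buffer disc, 50 mm diameter, on the jar's axis (165 mm high), facing the stop. Origin: the rail's middle, 90 mm high; axes as the mill's. The buffer's face stands anywhere between y = -14 and +10 mm in this frame (set by hand, not measured): feel for it. It does not give way.
- jar: White porcelain jar, white lid, 0.5 to 0.75 kg, lying on the rollers, lid towards the stop. 105 mm long, body 80 mm, two black bands 84 mm, flat lid 72 mm in diameter. Origin: its centre, 165 mm above the table; y along its axis from lid (face at y = -52.5 mm) to base (+52.5 mm). It starts 19 to 69 mm short of the guide's buffer; sliding it takes 2 to 9 N, then it meets the buffer hard.
- other_jar: A jar like it with a blue lid, beyond the guide (mill +y side), already in place on the rollers; leave it. Origin: its centre.
- stop (a joint): Angle of the sprung stop, rad: 0 parked, leaning 58 degrees out over the mill's end; 1.01 upright. A spring holds it parked. Pushing it takes 8 to 13 N level at the bumper to start it, less and less after; between 0.60 and 0.90 (the spring's hook is adjustable) it passes dead centre and snaps upright by itself, its bumper then 4 to 28 mm off the lid of a jar that is home. Both ends are hard stops.
- stop_bumper (a point): Centre of the stop's free-turning white nylon bumper roller, 28 mm diameter, 60 mm long across the mill, in the middle of a yellow cross bar (12 mm thick, 232 mm long) that joins two yellow flat legs at mill x = +-112 mm. It swings at a radius of 95 mm about the pivot: parked 81 mm out (mill -y) and 50 mm above it, upright straight above it.
- stop_pivot (a point): The stop's hinge axis (along the mill's x), mid-way between the legs: 70 mm above the table, at mill y = -137 mm, inside the frame.
- mortar: White mortar with its pestle in it, 124 mm across; a bystander, leave it. Origin: centre of its underside.
- ball_dish: Steel dish of white milling balls, 124 mm across; a bystander, leave it. Origin: centre of its underside.
- carton: Cardboard carton, 85 x 120 x 55 mm; a bystander, leave it. Origin: centre of its underside.
- powder_pot: Round pot with a blue cap, 68 mm across, 85 mm high; a bystander, leave it. Origin: centre of its underside.
- spare_lid: Loose white jar lid with a knob, 72 mm across; a bystander, leave it. Origin: centre of its underside.
Not all that is in view belongs to the job. What is shaped like the jar but green or pink is not meant.

How it is judged:
By the outcome, as a careful person would: the job done as asked, in the order asked, and still so for the second after the job is handed in, with the robot touching nothing.
It also fails if it takes over 62 s, if anything falls off the work surface, if the arm or the gripper's body presses on something with over 40 N, if the wrist force passes 120 N, or if a joint passes its speed limit or range.

ROBOT

A 7-joint arm with a two-finger parallel gripper is mounted at the origin on the work surface. World frame = base frame: x ahead of the robot, y to its left, z up, the work surface at z = 0. Lengths are in m, angles in degrees, forces in N, time in s.
With the tool pointing down it reaches from about 0.425 to 0.875 m from the base axis. Payload 4.7 kg.
Tool frame: the origin (TCP) lies between the finger pads; the fingertips stand 22 mm ahead of it and the grasp point (between the pads) lies 3 mm ahead of it; z points along the fingers, y is the line along which they close (so a half turn about z gives the same grasp; the last joint's range is limited). The gripper opens to 87 mm and grips with 3 to 60 N. Pads are 19 mm wide; open, the fingers measure 117 mm over their backs; the gripper's body (75 mm by 190 mm) begins 51 mm behind the grasp point.
Start: joints at [-75.51, 18.392, -4.016, 83.108, 1.295, 78.541, -3.26], TCP at [0.154, 0.632, 0.245] pointing down, gripper open.
Joint ranges: [-163.93, 163.93], [-17.29, 119.83], [-79.2, 71.16], [3.27, 140.29], [-89.18, 269.18], [5.43, 117.66], [-154.24, 154.24]. Speed limits (degrees/s): [147.25, 147.25, 180, 180, 180, 180, 180].

INTERFACE

Orientations are given as [roll, pitch, yaw] about the fixed x, y, z axes, in that order (R = Rz(yaw) Ry(pitch) Rx(roll)).
In Python, from cell import env gives the robot as it stands.
- The arm moves only by the tool drive_tool, never from a script. Its argument "moves" is a list of rows, each a list of 3 entries, a list of its own where there are three numbers: the shift along the tool's x, y, z in mm, then the turn, a rotation vector about the tool's x, y, z in rad, then the closure, from 0 (fully open) to 1 (shut). In form: [[[x, y, z], [wx, wy, wz], jaw], ...]. A call has 1 to 12 rows; each row shifts and turns the commanded pose from where the row before left it, along the tool's axes as they then stand; what a row does not reach is not made up. A row lasts 1/12 s, in which the tool goes at most 41.7 mm and 7.16 degrees, less where a joint would pass 70% of its speed; a pose out of reach is approached as far as the arm can. A call with a gripper value outside its range is refused whole. The fingers move at their own pace and stop on an object; "newtons" is the grip in N (left out, the last holds). Time passes only in rows, so rows that do not move let the fingers close. It gives the time, the measured TCP pose, the force, the opening and the grip force at its end, in the units of the state.
- env.get_obs(): the state, without advancing time (a new reading comes with each control period).
- env.read_camera(name): name is "side" or "top"; returns (picture, depth): 480x640x3 uint8, blue, green, red; 480x640 float32, m along the optical axis (not along the pixel's ray), 0 where there is no reading.
- env.get_calibration(name): a dict with "fx", "fy", "cx", "cy" (pixels), "T" (4x4, takes a point from camera to world coordinates). Camera axes: x right, y down, z forward; pixel columns grow to the right and rows downward; lengths in m; the calibration is good to about 2 mm. A picture is of the moment at which its call begins. get_calibration takes no time and is no camera call.
- env.sign_off(): hands the job in; it is judged then, once.
The state is a dict: "time_s": time; "qpos": joint angles; "joint_velocities": joint speeds; "effort": joint torques, N m; "tool_pos": TCP position; "tool_rot": TCP orientation; "force": force on the tool from outside, world axes, zero at the start; "wrist_torque": the same for the moment, N m; "grip_width": finger opening in m; "grasp_force": force on a finger pad.
Only numpy, scipy, OpenCV 4.12 (cv2) and the standard library are available. Lean on these libraries where they do the work, as an engineer would, in place of code of your own. Each camera call takes 0.05 s, during which the arm holds its last target. There are 200 camera calls.

## Working session

There is one attempt and no reset: what is moved stays moved. The work goes in short steps, Python scripts to look and compute and a tool call to move; the robot and the scene stay as the last step left them, time stands still between calls to the robot, and variables do not carry over. Pictures are saved under pics/ and viewed, at most 10 in all, crops included, and the job is handed in when it is done.

Besides the shell and the picture viewer there is one more tool, called after "Request:" as a command line: name --argument value ..., lists and objects as JSON in quotes. drive_tool: Moves the arm, as the interface text tells. Its arguments: {"type":"object","properties":{"moves":{"type":"array"},"newtons":{"type":"number"}},"required":["moves"]}

```bash
mkdir -p pics; ls
python3 - <<'E'
from cell import env
import cv2,numpy as np
for n in("side","top"):
    p,d=env.read_camera(n); cv2.imwrite(f"pics/{n}0.png",p); np.save(f"{n}_d.npy",d); c=env.get_calibration(n); print(n,c)
print(env.get_obs())
E
```

```text
pics
side {'fx': 615.3786383119796, 'fy': 615.3786383119796, 'cx': 315.1550833115458, 'cy': 248.49189050694716, 'T': array([[ 9.76086296e-01, -1.46312436e-01,  1.60773798e-01,
         2.93556320e-01],
       [-2.17382781e-01, -6.55196941e-01,  7.23506527e-01,
        -1.12530389e+00],
       [-5.19501559e-04, -7.41154261e-01, -6.71334560e-01,
         1.22541485e+00],
       [ 0.00000000e+00,  0.00000000e+00,  0.00000000e+00,
         1.00000000e+00]])}
top {'fx': 483.2798257253962, 'fy': 483.2798257253962, 'cx': 317.7750805105328, 'cy': 242.04842818503826, 'T': array([[ 0.01767599, -0.99735378,  0.07051946,  0.48925997],
       [-0.99983947, -0.01783858, -0.00167642,  0.02740036],
       [ 0.00292995, -0.07047851, -0.997509  ,  1.24009505],
       [ 0.        ,  0.        ,  0.        ,  1.        ]])}
{'time_s': 0.1, 'qpos': array([-75.50931628,  18.43652158,  -4.01680662,  83.16638403,
         1.29588034,  78.53831932,  -3.260577  ]), 'joint_velocities': array([-0.00948907, -0.07314121,  0.0137894 , -0.08062748,  0.08896946,
       -0.03895926, -0.01123279]), 'effort': array([-2.34248164e-04, -4.92571557e+01, -4.05881759e-01, -3.13400066e+01,
       -6.42717490e-02,  3.94950632e-02,  6.27914915e-05]), 'tool_pos': array([0.15369013, 0.63112578, 0.24356502]), 'tool_rot': array([-1.79904055e+02,  5.67191245e-03,  1.66319691e+02]), 'force': array([ 0.33711331,  0.3382984 , -0.01016522]), 'wrist_torque': array([-0.04984621, -0.02206484, -0.00138167]), 'grasp_force': 0.0, 'grip_width': 0.08700870412792008}
```

View pics/side0.png

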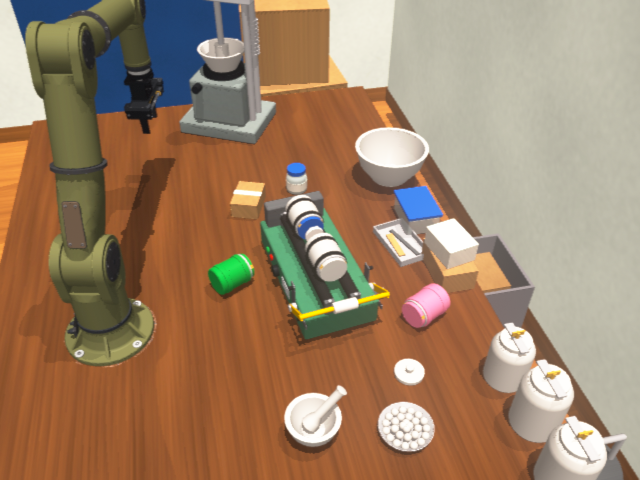

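View pics/top0.png

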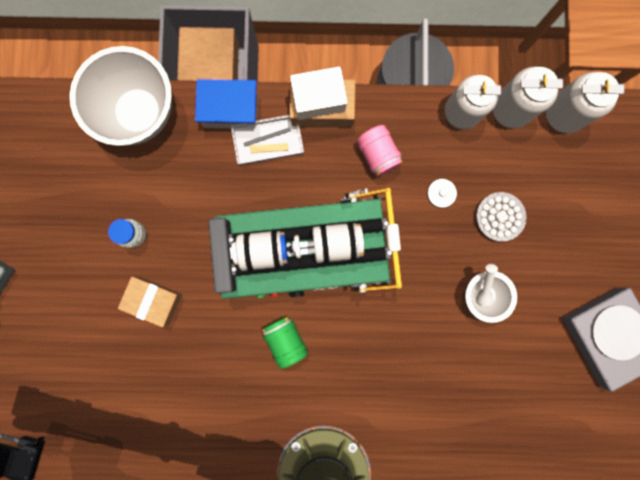

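Top view: the all-white jar is at (338,242), its lid facing the stop's bumper at (393,237). Things it could be confused with: the blue-lidded jar (262,250), the green one (285,343), the pink one (380,150), the spare lid (442,193) and the canisters (470–600,100). By the description I choose (338,242).

```bash
cat > h.py <<'E'
from cell import env
import cv2,numpy as np
def cloud(n,d):
    c=env.get_calibration(n); v,u=np.mgrid[:480,:640]
    P=np.stack([(u-c["cx"])/c["fx"]*d,(v-c["cy"])/c["fy"]*d,d],-1)
    return P@c["T"][:3,:3].T+c["T"][:3,3]
def ray(n,uv,z):
    c=env.get_calibration(n); r=c["T"][:3,:3]@np.array([(uv[0]-c["cx"])/c["fx"],(uv[1]-c["cy"])/c["fy"],1]); o=c["T"][:3,3]
    return o+r*(z-o[2])/r[2]
E
python3 - <<'E'
from h import *
for n in("top","side"):
    p=cv2.imread(f"pics/{n}0.png"); d=np.load(f"{n}_d.npy"); P=cloud(n,d); hsv=cv2.cvtColor(p,cv2.COLOR_BGR2HSV); H,S,V=cv2.split(hsv)
    ok=d>0
    X,Y,Z=P[...,0],P[...,1],P[...,2]
    roi=(X>.3)&(X<.75)&(Y>-.3)&(Y<.35)&ok
    g=roi&(H>60)&(H<90)&(S>90)&(abs(Z-.09)<.008)
    r=cv2.minAreaRect(P[g][:,:2].astype(np.float32)); print(n,"green",g.sum(),r,np.median(Z[g]))
    y=roi&(H>18)&(H<32)&(S>150)&(V>120)&(Z>.09)
    r=cv2.minAreaRect(P[y][:,:2].astype(np.float32)); print("yellow",y.sum(),r,np.median(Z[y]))
    w=roi&(S<60)&(V>150)&(Z>.1)
    k,l,st,ce=cv2.connectedComponentsWithStats(w.astype(np.uint8))
    for i in range(1,k):
        if st[i,4]>60: q=P[l==i]; print("white",ce[i].round(),st[i,4],q.mean(0).round(4),q.min(0).round(4),q.max(0).round(4))
p=cv2.imread("pics/top0.png")[180:310,200:420]; a=cv2.resize(p,None,fx=3.6,fy=3.6)
cv2.imwrite("pics/c0.png",a)
E
```

```text
top green 6426 ((0.4800044298171997, 0.054304271936416626), (0.3489687740802765, 0.39872977137565613), 7.393396377563477) 0.08981956366545452
yellow 415 ((0.5784050822257996, -0.11944830417633057), (0.22999438643455505, 0.07455893605947495), 6.492544651031494) 0.12471664686853035
white [392. 238.] 337 [ 0.5808 -0.1454  0.1314] [ 0.5407 -0.1627  0.1207] [ 0.6213 -0.1259  0.1383]
white [338. 242.] 774 [ 0.5648 -0.0184  0.1972] [ 0.5274 -0.0447  0.1284] [0.6104 0.0083 0.2089]
white [358. 239.] 200 [ 0.5717 -0.0622  0.194 ] [ 0.5373 -0.0797  0.1203] [ 0.6111 -0.052   0.207 ]
white [318. 243.] 265 [0.5603 0.0258 0.1974] [0.5246 0.0156 0.1004] [0.5995 0.0368 0.2091]
white [261. 250.] 776 [0.5441 0.1487 0.1972] [0.5069 0.1212 0.1292] [0.5889 0.1757 0.2095]
white [279. 247.] 112 [0.5499 0.1091 0.1967] [0.5166 0.1006 0.1764] [0.5852 0.1157 0.2073]
white [238. 251.] 394 [0.5407 0.1994 0.1899] [0.5021 0.1812 0.1042] [0.5772 0.2296 0.2111]
white [296. 246.] 116 [0.5551 0.0733 0.1807] [0.5308 0.0662 0.1247] [0.5827 0.0827 0.1936]
side green 2711 ((0.48024916648864746, 0.050922974944114685), (0.34
[... 172 characters left out ...]
, 7.932495594024658) 0.12328495575328446
white [296. 199.] 107 [0.536  0.2068 0.1861] [0.5034 0.1767 0.1504] [0.5815 0.2682 0.2107]
white [301. 209.] 323 [0.5376 0.1478 0.196 ] [0.5058 0.1178 0.1658] [0.5853 0.1764 0.2113]
white [307. 218.] 73 [0.5453 0.1065 0.1953] [0.5139 0.0966 0.1757] [0.5872 0.1125 0.2069]
white [314. 234.] 250 [0.5533 0.0529 0.1837] [0.5245 0.0084 0.1319] [0.5962 0.1127 0.209 ]
white [322. 248.] 402 [ 0.5578 -0.0199  0.1963] [ 0.5257 -0.0475  0.1655] [0.6035 0.0076 0.2114]
white [332. 267.] 576 [ 0.5718 -0.0694  0.1741] [ 0.536  -0.0807  0.1304] [ 0.6077 -0.049   0.2101]
white [345. 305.] 279 [ 0.5832 -0.1561  0.129 ] [ 0.5528 -0.1691  0.1124] [ 0.6146 -0.1261  0.1379]
```

View pics/c0.png

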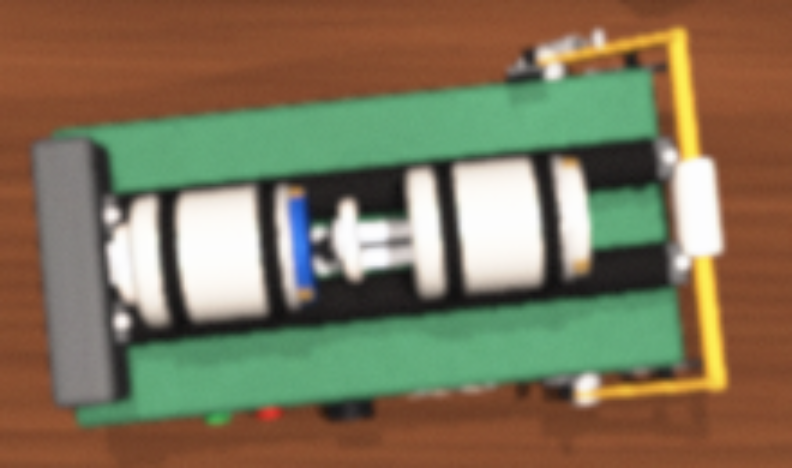

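The crop confirms it: white-lidded jar, with the buffer to its left at crop (350,240) and the bumper at crop (700,205). Next I refine the mill pose, and lift and turn the tool.

Run:
```python
from h import *
yaw=None
for n in("top","side"):
    p=cv2.imread(f"pics/{n}0.png"); P=cloud(n,np.load(f"{n}_d.npy")); H,S,V=cv2.split(cv2.cvtColor(p,cv2.COLOR_BGR2HSV))
    X,Y,Z=P[...,0],P[...,1],P[...,2]
    g=(X>.4)&(X<.75)&(Y>-.3)&(Y<.35)&(H>60)&(H<90)&(S>90)&(abs(Z-.09)<.006)
    k,l,st,ce=cv2.connectedComponentsWithStats(cv2.morphologyEx(g.astype(np.uint8),cv2.MORPH_OPEN,np.ones((2,2))))
    big=[i for i in range(1,k) if st[i,4]>300 and P[l==i][:,0].mean()>.43]
    q=P[np.isin(l,big)]; r=cv2.minAreaRect(q[:,:2].astype(np.float32)); print(n,r)
    a=np.radians(7.1); ex=np.array([np.cos(a),np.sin(a)]); ey=np.array([-np.sin(a),np.cos(a)])
    M=np.array([.556,.063])
    m=lambda q:np.c_[(q[:,:2]-M)@ex,(q[:,:2]-M)@ey,q[:,2]]
    G=m(q); print("green mill x,y pct",np.percentile(G,[.5,99.5],axis=0).round(4).tolist())
    A=m(P.reshape(-1,3)); w=((S<60)&(V>150)).ravel()
    A=A[w&(abs(A[:,0])<.05)&(A[:,2]>.11)]
    for nm,lo,hi in(("bumper",-.25,-.19),("lid",-.17,-.125),("buffer",-.03,.03)):
        B=A[(A[:,1]>lo)&(A[:,1]<hi)]; print(nm,len(B),np.percentile(B,[2,50,98],axis=0).round(4).tolist())
```

```text
top ((0.5523084998130798, 0.054713502526283264), (0.19943703711032867, 0.4116560220718384), 7.434154987335205)
green mill x,y pct [[-0.1001, -0.1983, 0.0832], [0.0934, 0.1809, 0.1291]]
bumper 337 [[-0.0356, -0.2248, 0.1234], [-0.0011, -0.2094, 0.132], [0.0348, -0.1951, 0.1369]]
lid 112 [[-0.0265, -0.1413, 0.1271], [0.0003, -0.1294, 0.1971], [0.0282, -0.1252, 0.2024]]
buffer 131 [[-0.0225, -0.0298, 0.129], [-0.0005, 0.0089, 0.1866], [0.0244, 0.0188, 0.2017]]
side ((0.5009840726852417, -0.4452137351036072), (1.3970534801483154, 0.26539963483810425), 83.79464721679688)
green mill x,y pct [[-0.0981, -0.1822, 0.0837], [0.0968, 0.1764, 0.1225]]
bumper 310 [[-0.0324, -0.2305, 0.1166], [0.0003, -0.2209, 0.1304], [0.037, -0.1928, 0.1371]]
lid 517 [[-0.0333, -0.1401, 0.1349], [-0.0005, -0.1351, 0.1725], [0.0319, -0.1258, 0.2035]]
buffer 140 [[-0.0213, -0.0022, 0.1586], [-0.0037, 0.0042, 0.1789], [0.02, 0.0143, 0.1916]]
```

Request:
drive_tool --moves '[[[0,0,-10],[0,0,0.12],1],[[0,0,-10],[0,0,0.12],1],[[0,0,-10],[0,0,0.12],1],[[0,0,-10],[0,0,0.12],1],[[0,0,-10],[0,0,0.12],1],[[0,0,-10],[0,0,0.12],1],[[0,0,-10],[0,0,0.12],1],[[0,0,-10],[0,0,0.12],1],[[0,0,-10],[0,0,0.12],1],[[0,0,-10],[0,0,0.12],1]]' --newtons 20

```text
time_s: 0.93
tool_pos: [0.1537, 0.6313, 0.3444]
tool_rot: [-180.0, 0.1, 97.2]
force: [-0.6, -0.3, -1.2]
grip_width: 0.0283
grasp_force: 0.0
```

Request:
drive_tool --moves '[[[-28,30,0],[0,0,0],1],[[-28,30,0],[0,0,0],1],[[-28,30,0],[0,0,0],1],[[-28,30,0],[0,0,0],1],[[-28,30,0],[0,0,0],1],[[-28,30,0],[0,0,0],1],[[-28,30,0],[0,0,0],1],[[-28,30,0],[0,0,0],1],[[-28,30,0],[0,0,0],1],[[-28,30,0],[0,0,0],1],[[-28,30,0],[0,0,0],1]]'

```text
time_s: 1.85
tool_pos: [0.5226, 0.3682, 0.3443]
tool_rot: [-180.0, 0.0, 97.6]
force: [0.9, 1.2, -0.3]
grip_width: 0.0006
grasp_force: 0.0
```

Request:
drive_tool --moves '[[[-41,0,0],[0,0,0],1],[[-41,0,0],[0,0,0],1],[[-41,0,0],[0,0,0],1],[[-41,0,0],[0,0,0],1],[[-41,0,0],[0,0,0],1],[[-41,0,0],[0,0,0],1],[[-41,0,0],[0,0,0],1],[[-41,0,0],[0,0,0],1],[[-41,0,0],[0,0,0],1],[[-41,0,0],[0,0,0],1],[[-41,0,0],[0,0,0],1],[[-30,0,0],[0,0,0],1]]'

```text
time_s: 2.85
tool_pos: [0.5841, -0.1116, 0.3445]
tool_rot: [-180.0, 0.1, 97.4]
force: [0.4, 0.2, 0.4]
grip_width: 0.0002
grasp_force: 0.0
```

Request:
drive_tool --moves '[[[0,0,20],[0,0.117,0],1],[[0,0,20],[0,0.117,0],1],[[0,0,20],[0,0.116,0],1],[[0,0,0],[0,0,0],1]]'

```text
time_s: 3.18
tool_pos: [0.5809, -0.1049, 0.279]
tool_rot: [-179.4, -20.2, 96.8]
force: [-1.6, -0.4, -0.6]
grip_width: 0.0003
grasp_force: 0.0
```

```bash
cat >> h.py <<'E'
A=np.radians(7.1); EX=np.array([np.cos(A),np.sin(A)]); EY=np.array([-np.sin(A),np.cos(A)]); M=np.array([.556,.063])
def mill(p): p=np.asarray(p); return np.array([(p[:2]-M)@EX,(p[:2]-M)@EY,p[2]])*1000
def st():
    o=env.get_obs(); f=o["force"]; print(o["time_s"],"mill",mill(o["tool_pos"]).round(1),"rot",o["tool_rot"].round(1),"Fmill",(f[:2]@EX).round(1),(f[:2]@EY).round(1),f[2].round(1),"w",o["grip_width"])
E
python3 -c "from h import *;st()"
```

```text
3.1833 mill [   3.9 -169.7  279. ] rot [-179.4  -20.2   96.8] Fmill -1.6 -0.2 -0.6 w 0.00030740896660171166
```

Request:
drive_tool --moves '[[[-4.6,-0.5,12.4],[0,0,0],1],[[-4.6,-0.5,12.4],[0,0,0],1],[[-4.6,-0.5,12.4],[0,0,0],1],[[-4.6,-0.5,12.4],[0,0,0],1],[[-4.6,-0.5,12.4],[0,0,0],1],[[-4.6,-0.5,12.4],[0,0,0],1],[[-4.6,-0.5,12.4],[0,0,0],1],[[-4.6,-0.5,12.4],[0,0,0],1],[[0,0,0],[0,0,0],1],[[0,0,0],[0,0,0],1]]'

```text
time_s: 4.02
tool_pos: [0.5795, -0.1012, 0.1785]
tool_rot: [-179.9, -20.1, 97.5]
force: [0.0, 0.2, 0.1]
grip_width: 0.0003
grasp_force: 0.0
```

Run:
```python
from h import *
st(); p,_=env.read_camera("side"); cv2.imwrite("pics/s1.png",cv2.resize(p[160:340,220:420],None,fx=3,fy=3))
```

```text
4.0167 mill [   3.1 -165.8  178.5] rot [-179.9  -20.1   97.5] Fmill 0.0 0.2 0.1 w 0.0003490001282277553
```

View pics/s1.png

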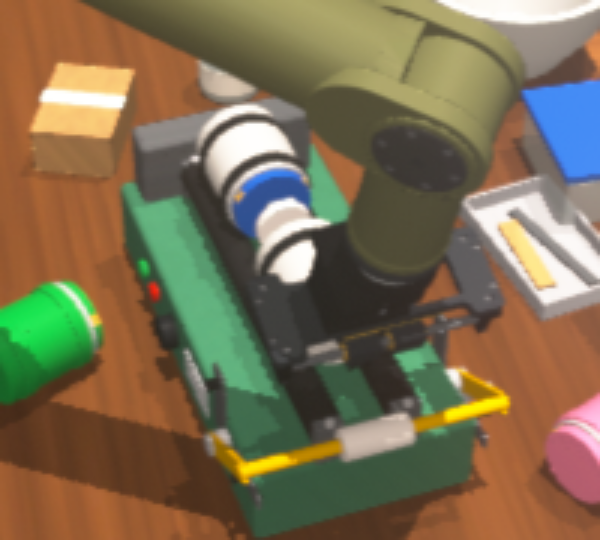

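The gripper is down between lid and bumper, clear of both (bumper at crop (375,440)). Now I feel forward.

Request:
drive_tool --moves '[[[-1.4,-1.5,3.8],[0,0,0],1],[[1.4,-1.5,0.5],[0,0,0],1],[[1.4,0,0.5],[0,0,0],1],[[1.4,0,0.5],[0,0,0],1],[[1.4,0,0.5],[0,0,0],1],[[1.4,0,0.5],[0,0,0],1]]'

```text
time_s: 4.57
tool_pos: [0.5762, -0.0941, 0.1757]
tool_rot: [180.0, -20.1, 97.6]
force: [0.3, -0.2, 0.8]
grip_width: 0.0006
grasp_force: 0.0
```

Request:
drive_tool --moves '[[[1.4,0,0.5],[0,0,0],1],[[1.4,0,0.5],[0,0,0],1],[[1.4,0,0.5],[0,0,0],1]]'

```text
time_s: 4.82
tool_pos: [0.5754, -0.0897, 0.1755]
tool_rot: [180.0, -20.1, 97.6]
force: [-0.7, 1.1, -0.9]
grip_width: 0.0005
grasp_force: 0.0
```

Request:
drive_tool --moves '[[[1.4,0,0.5],[0,0,0],1],[[1.4,0,0.5],[0,0,0],1],[[1.4,0,0.5],[0,0,0],1]]'

```text
time_s: 5.07
tool_pos: [0.5751, -0.0878, 0.1756]
tool_rot: [179.9, -19.8, 97.5]
force: [0.9, -5.9, 0.5]
grip_width: 0.0004
grasp_force: 2.9
```

```bash
python3 -c "from h import *;st()"
```

```text
5.0667 mill [   0.3 -152.   175.6] rot [179.9 -19.8  97.5] Fmill 0.2 -6.0 0.5 w 0.0003752933029016419
```

Request:
drive_tool --moves '[[[1.4,0,0.5],[0,0,0],1],[[1.4,0,0.5],[0,0,0],1],[[1.4,0,0.5],[0,0,0],1]]'

```text
time_s: 5.32
tool_pos: [0.5746, -0.0837, 0.1756]
tool_rot: [179.9, -19.8, 97.4]
force: [0.8, -4.3, 0.5]
grip_width: 0.0004
grasp_force: 2.7
```

Request:
drive_tool --moves '[[[1.4,0,0.5],[0,0,0],1],[[1.4,0,0.5],[0,0,0],1],[[1.4,0,0.5],[0,0,0],1]]'

```text
time_s: 5.57
tool_pos: [0.574, -0.0793, 0.1756]
tool_rot: [179.9, -19.8, 97.4]
force: [1.0, -5.8, -0.2]
grip_width: 0.0007
grasp_force: 2.7
```

Request:
drive_tool --moves '[[[1.4,0,0.5],[0,0,0],1],[[1.4,0,0.5],[0,0,0],1],[[1.4,0,0.5],[0,0,0],1]]'

```text
time_s: 5.82
tool_pos: [0.5734, -0.0748, 0.1756]
tool_rot: [179.9, -19.8, 97.4]
force: [1.4, -4.1, -0.5]
grip_width: 0.0006
grasp_force: 2.7
```

Request:
drive_tool --moves '[[[1.4,0,0.5],[0,0,0],1],[[1.4,0,0.5],[0,0,0],1],[[1.4,0,0.5],[0,0,0],1],[[1.4,0,0.5],[0,0,0],1]]'

```text
time_s: 6.15
tool_pos: [0.5727, -0.0689, 0.1757]
tool_rot: [179.9, -19.8, 97.4]
force: [1.1, -5.5, -0.5]
grip_width: 0.0007
grasp_force: 2.6
```

Request:
drive_tool --moves '[[[1.0,0,0.36],[0,0,0],1],[[1.0,0,0.36],[0,0,0],1],[[1.0,0,0.36],[0,0,0],1]]'

```text
time_s: 6.4
tool_pos: [0.5723, -0.0657, 0.1757]
tool_rot: [179.9, -19.8, 97.4]
force: [2.0, -4.7, -0.1]
grip_width: 0.0005
grasp_force: 2.6
```

Request:
drive_tool --moves '[[[1.0,0,0.36],[0,0,0],1],[[1.0,0,0.36],[0,0,0],1],[[1.0,0,0.36],[0,0,0],1],[[1.0,0,0.36],[0,0,0],1]]'

```text
time_s: 6.73
tool_pos: [0.5717, -0.0615, 0.1757]
tool_rot: [179.9, -19.8, 97.4]
force: [0.3, -4.7, 0.0]
grip_width: 0.0004
grasp_force: 2.6
```

Request:
drive_tool --moves '[[[1.0,0,0.36],[0,0,0],1],[[1.0,0,0.36],[0,0,0],1],[[1.0,0,0.36],[0,0,0],1]]'

```text
time_s: 6.98
tool_pos: [0.5713, -0.0583, 0.1757]
tool_rot: [179.9, -19.8, 97.4]
force: [1.0, -6.4, 0.1]
grip_width: 0.0007
grasp_force: 2.6
```

Request:
drive_tool --moves '[[[1.0,0,0.36],[0,0,0],1],[[1.0,0,0.36],[0,0,0],1],[[1.0,0,0.36],[0,0,0],1]]'

```text
time_s: 7.23
tool_pos: [0.5709, -0.0552, 0.1757]
tool_rot: [179.9, -19.8, 97.4]
force: [1.3, -4.9, 0.2]
grip_width: 0.0007
grasp_force: 2.6
```

Request:
drive_tool --moves '[[[1.0,0,0.36],[0,0,0],1],[[1.0,0,0.36],[0,0,0],1],[[1.0,0,0.36],[0,0,0],1]]'

```text
time_s: 7.48
tool_pos: [0.5708, -0.0542, 0.1757]
tool_rot: [179.9, -19.6, 97.4]
force: [1.9, -10.0, -0.1]
grip_width: 0.0005
grasp_force: 5.1
```

Request:
drive_tool --moves '[[[1.0,0,0.36],[0,0,0],1],[[1.0,0,0.36],[0,0,0],1],[[0,0,0],[0,0,0],1]]'

```text
time_s: 7.73
tool_pos: [0.5707, -0.054, 0.1757]
tool_rot: [179.8, -19.5, 97.3]
force: [2.1, -11.8, -0.2]
grip_width: 0.0004
grasp_force: 5.9
```

```bash
python3 -c "from h import *;st()"
```

```text
7.7333 mill [   0.2 -117.9  175.7] rot [179.8 -19.5  97.3] Fmill 0.6 -12.0 -0.2 w 0.00038576109614480775
```

Request:
drive_tool --moves '[[[-2.8,0,-1],[0,0,0],1],[[-5.6,0,-2],[0,0,0],1],[[-9.4,0,-3.4],[0,0,0],1],[[-9.4,0,-3.4],[0,0,0],1],[[8,0,-22],[0,0,0],1],[[8,0,-22],[0,0,0],1],[[8,0,-22],[0,0,0],1],[[8,0,-22],[0,0,0],1],[[0,0,0],[0,-0.115,0],1],[[0,0,0],[0,-0.115,0],1],[[0,0,0],[0,-0.116,0],1],[[0,0,0],[0,0,0],1]]'

```text
time_s: 8.73
tool_pos: [0.5743, -0.0697, 0.2698]
tool_rot: [179.9, -0.3, 98.2]
force: [-0.3, 2.1, 0.4]
grip_width: 0.0007
grasp_force: 0.0
```

Request:
drive_tool --moves '[[[-28,0,0],[0,0,0],1],[[-28,0,0],[0,0,0],1],[[-28,0,0],[0,0,0],1],[[-28,0,0],[0,0,0],1],[[0,0,0],[0,0,0],1],[[0,0,0],[0,0,0],1]]'

```text
time_s: 9.23
tool_pos: [0.5872, -0.1907, 0.2683]
tool_rot: [-179.9, -0.3, 97.2]
force: [0.1, -0.2, -0.5]
grip_width: 0.0007
grasp_force: 0.0
```

Run:
```python
from h import *
st(); 
for n in("side","top"):
    p,d=env.read_camera(n); cv2.imwrite(f"pics/{n}2.png",p)
    P=cloud(n,d); H,S,V=cv2.split(cv2.cvtColor(p,cv2.COLOR_BGR2HSV))
    q=P[(d>0)&(S<60)&(V>150)]; m=np.c_[(q[:,:2]-M)@EX,(q[:,:2]-M)@EY,q[:,2]]*1000
    m=m[(abs(m[:,0])<40)&(m[:,2]>112)&(m[:,2]<212)]
    print(n,np.histogram(m[:,1],np.arange(-240,60,10)))
a=np.hstack([cv2.resize(cv2.imread(f"pics/{n}2.png")[r],(400,400)) for n,r in(("side",np.s_[170:350,220:400]),("top",np.s_[160:340,230:410]))])
cv2.imwrite("pics/c2.png",a)
```

```text
9.2333 mill [  -0.4 -255.6  268.3] rot [-179.9   -0.3   97.2] Fmill 0.1 -0.2 -0.5 w 0.0006511941258335296
side (array([ 15, 146,  79,  27,   1,   0,   0,   0,   0,   0,   0,   0,   0,
        42,  12,   0,   0,  25,  33,  67,  74,  43,  17,  63,   8,   0,
         6,  21,  60]), array([-240, -230, -220, -210, -200, -190, -180, -170, -160, -150, -140,
       -130, -120, -110, -100,  -90,  -80,  -70,  -60,  -50,  -40,  -30,
        -20,  -10,    0,   10,   20,   30,   40,   50]))
top (array([  0,  46, 104, 123,  14,   0,   0,   0,   0,   0,   0,   0,   0,
        11, 117,  89,  32, 160, 160, 158, 164, 103,  36, 156, 119,  59,
         0,   6, 109]), array([-240, -230, -220, -210, -200, -190, -180, -170, -160, -150, -140,
       -130, -120, -110, -100,  -90,  -80,  -70,  -60,  -50,  -40,  -30,
        -20,  -10,    0,   10,   20,   30,   40,   50]))
```

View pics/c2.png

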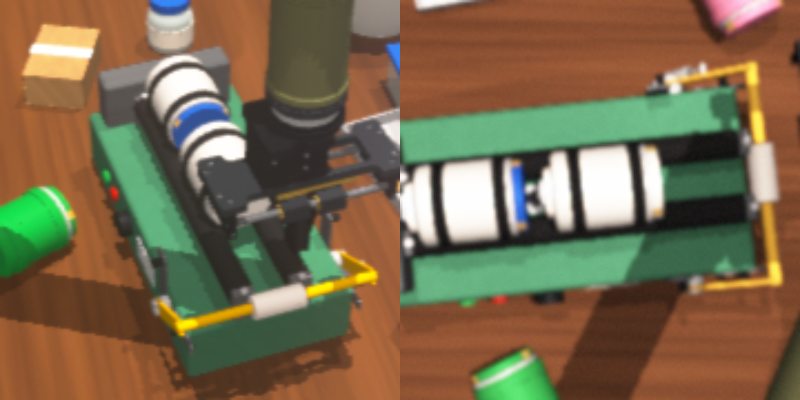

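The jar's base now touches the buffer (right crop (545,190)), and the stop is still parked with its bumper at (765,172). Next I go down outside the stop.

Request:
drive_tool --moves '[[[-1,0,18],[0,0,0],1],[[-1,0,18],[0,0,0],1],[[-1,0,18],[0,0,0],1],[[-1,0,18],[0,0,0],1],[[0,0,18],[0,0,0],1],[[0,0,18],[0,0,0],1],[[0,0,18],[0,0,0],1],[[0,0,18],[0,0,0],1],[[0,0,0],[0,0,0],1],[[0,0,0],[0,0,0],1]]'

```text
time_s: 10.17
tool_pos: [0.5884, -0.1889, 0.124]
tool_rot: [-179.9, -0.3, 97.7]
force: [-0.2, -0.7, 0.4]
grip_width: 0.0007
grasp_force: 0.0
```

Request:
drive_tool --moves '[[[2,0,0],[0,0,0],1],[[2,0,0],[0,0,0],1],[[2,0,0],[0,0,0],1],[[2,0,0],[0,0,0],1],[[2,0,0],[0,0,0],1]]'

```text
time_s: 10.58
tool_pos: [0.5878, -0.1803, 0.1255]
tool_rot: [179.9, -0.2, 97.6]
force: [0.6, -0.3, -1.2]
grip_width: 0.0003
grasp_force: 0.0
```

```bash
python3 -c "from h import *;st()"
```

```text
10.5833 mill [   1.5 -245.4  125.5] rot [179.9  -0.2  97.6] Fmill 0.5 -0.4 -1.2 w 0.00032784655406790117
```

Request:
drive_tool --moves '[[[1.5,-0.5,0],[0,0,0],1],[[1.5,-0.5,0],[0,0,0],1],[[1.5,0,0],[0,0,0],1]]'

```text
time_s: 10.83
tool_pos: [0.5857, -0.1762, 0.1249]
tool_rot: [180.0, -0.2, 97.6]
force: [-0.1, -0.1, 0.2]
grip_width: 0.0007
grasp_force: 0.0
```

Request:
drive_tool --moves '[[[1.5,0,0],[0,0,0],1],[[1.5,0,0],[0,0,0],1],[[1.5,0,0],[0,0,0],1]]'

```text
time_s: 11.08
tool_pos: [0.5855, -0.1741, 0.1252]
tool_rot: [179.9, -0.0, 97.5]
force: [1.3, -6.9, -0.9]
grip_width: 0.0002
grasp_force: 3.5
```

Request:
drive_tool --moves '[[[1.5,0,0],[0,0,0],1],[[1.5,0,0],[0,0,0],1],[[1.5,0,-1],[0,0,0],1]]'

```text
time_s: 11.33
tool_pos: [0.5853, -0.1731, 0.1269]
tool_rot: [179.8, 0.3, 97.4]
force: [2.0, -9.5, 1.3]
grip_width: 0.0008
grasp_force: 5.5
```

Request:
drive_tool --moves '[[[1.5,0,-1.5],[0,0,0],1],[[1.5,0,-1.5],[0,0,0],1],[[1.5,0,-1.5],[0,0,0],1]]'

```text
time_s: 11.58
tool_pos: [0.5847, -0.1685, 0.1317]
tool_rot: [179.8, 0.2, 97.3]
force: [1.3, -9.3, 0.6]
grip_width: 0.0003
grasp_force: 4.6
```

```bash
python3 -c "from h import *;st()"
```

```text
11.5833 mill [-1.000e-01 -2.333e+02  1.317e+02] rot [179.8   0.2  97.3] Fmill 0.1 -9.4 0.6 w 0.0002667813515882629
```

Request:
drive_tool --moves '[[[1.5,0,-1.9],[0,0,0],1],[[1.5,0,-1.9],[0,0,0],1],[[1.5,0,-1.8],[0,0,0],1],[[1.5,0,-1.7],[0,0,0],1],[[1.5,0,-1.6],[0,0,0],1],[[1.5,0,-1.5],[0,0,0],1]]'

```text
time_s: 12.08
tool_pos: [0.5834, -0.1574, 0.1417]
tool_rot: [179.9, 0.0, 97.4]
force: [2.2, -5.1, 0.1]
grip_width: 0.0006
grasp_force: 3.0
```

Request:
drive_tool --moves '[[[1.5,0,-1.4],[0,0,0],1],[[1.5,0,-1.4],[0,0,0],1],[[1.5,0,-1.3],[0,0,0],1],[[1.5,0,-1.3],[0,0,0],1],[[1.5,0,-1.2],[0,0,0],1],[[1.5,0,-1.2],[0,0,0],1]]'

```text
time_s: 12.58
tool_pos: [0.582, -0.146, 0.149]
tool_rot: [179.9, -0.2, 97.5]
force: [1.1, -3.5, 0.2]
grip_width: 0.0008
grasp_force: 1.9
```

```bash
python3 -c "from h import *;st()"
```

```text
12.5833 mill [  -0.  -210.6  149. ] rot [179.9  -0.2  97.5] Fmill 0.6 -3.6 0.2 w 0.0007906123479766252
```

Request:
drive_tool --moves '[[[1.3,0,-0.8],[0,0,0],1],[[1.3,0,-0.8],[0,0,0],1],[[1.3,0,-0.8],[0,0,0],1],[[1.3,0,-0.7],[0,0,0],1]]'

```text
time_s: 12.92
tool_pos: [0.5812, -0.1394, 0.1518]
tool_rot: [180.0, -0.3, 97.6]
force: [1.2, -2.6, 1.1]
grip_width: 0.0002
grasp_force: 1.4
```

Request:
drive_tool --moves '[[[1.3,0,-0.6],[0,0,0],1],[[1.3,0,-0.6],[0,0,0],1],[[1.3,0,-0.6],[0,0,0],1],[[1.3,0,-0.6],[0,0,0],1]]'

```text
time_s: 13.25
tool_pos: [0.5805, -0.1344, 0.1543]
tool_rot: [180.0, -0.3, 97.6]
force: [1.6, -1.7, -1.0]
grip_width: 0.0004
grasp_force: 1.1
```

Request:
drive_tool --moves '[[[1.3,0,-0.5],[0,0,0],1],[[1.3,0,-0.5],[0,0,0],1],[[1.3,0,-0.5],[0,0,0],1]]'

```text
time_s: 13.5
tool_pos: [0.5798, -0.1306, 0.1557]
tool_rot: [-180.0, -0.3, 97.6]
force: [2.3, -1.7, 0.8]
grip_width: 0.0003
grasp_force: 0.9
```

```bash
python3 -c "from h import *;st()"
```

```text
13.5 mill [  -0.3 -195.   155.7] rot [-180.    -0.3   97.6] Fmill 2.0 -2.0 0.8 w 0.0003217312825884
```

Request:
drive_tool --moves '[[[1.2,0,-0.4],[0,0,0],1],[[1.2,0,-0.4],[0,0,0],1],[[1.2,0,-0.4],[0,0,0],1],[[1.2,0,-0.4],[0,0,0],1]]'

```text
time_s: 13.83
tool_pos: [0.5791, -0.126, 0.1573]
tool_rot: [-180.0, -0.3, 97.6]
force: [0.0, -0.6, 0.2]
grip_width: 0.0004
grasp_force: 0.6
```

Request:
drive_tool --moves '[[[1.2,0,-0.4],[0,0,0],1],[[1.2,0,-0.4],[0,0,0],1],[[1.2,0,-0.4],[0,0,0],1]]'

```text
time_s: 14.08
tool_pos: [0.5785, -0.1224, 0.1584]
tool_rot: [-180.0, -0.3, 97.6]
force: [0.3, -1.1, 0.8]
grip_width: 0.0005
grasp_force: 0.4
```

Request:
drive_tool --moves '[[[1.2,0,-0.3],[0,0,0],1],[[1.2,0,-0.3],[0,0,0],1],[[1.2,0,-0.3],[0,0,0],1],[[0,0,0],[0,0,0],1]]'

```text
time_s: 14.42
tool_pos: [0.5781, -0.1185, 0.1594]
tool_rot: [-180.0, -0.3, 97.6]
force: [-0.0, 0.2, -0.4]
grip_width: 0.0005
grasp_force: 0.0
```

Request:
drive_tool --moves '[[[1.2,0,-0.2],[0,0,0],1],[[1.2,0,-0.2],[0,0,0],1],[[0,0,0],[0,0,0],1]]'

```text
time_s: 14.67
tool_pos: [0.5779, -0.1163, 0.1598]
tool_rot: [-180.0, -0.3, 97.6]
force: [0.4, -0.1, -0.0]
grip_width: 0.0007
grasp_force: 0.0
```

The contact force has gone to zero, so the stop has snapped. I back off, lift, and check.

Request:
drive_tool --moves '[[[-8,0,0],[0,0,0],1],[[-20,0,0],[0,0,0],1],[[-30,0,0],[0,0,0],1],[[-30,0,0],[0,0,0],1],[[-30,0,-10],[0,0,0],1],[[-30,0,-20],[0,0,0],1],[[0,0,-30],[0,0,0],1],[[0,0,-30],[0,0,0],1],[[0,0,-30],[0,0,0],1],[[0,0,0],[0,0,0],1],[[0,0,0],[0,0,0],1],[[0,0,0],[0,0,0],1]]'

```text
time_s: 15.67
tool_pos: [0.5972, -0.2643, 0.2787]
tool_rot: [-180.0, -0.2, 97.5]
force: [-0.7, 0.3, -1.5]
grip_width: 0.0006
grasp_force: 0.0
```

Run:
```python
from h import *
st()
for n in("side","top"):
    p,d=env.read_camera(n); cv2.imwrite(f"pics/{n}3.png",p)
a=np.hstack([cv2.resize(cv2.imread(f"pics/{n}3.png")[r],(400,400)) for n,r in(("side",np.s_[170:350,220:400]),("top",np.s_[160:340,230:410]))])
cv2.imwrite("pics/c3.png",a)
```

```text
15.6667 mill [   0.4 -329.9  278.7] rot [-180.    -0.2   97.5] Fmill -0.7 0.4 -1.5 w 0.0005600479283643768
```

View pics/c3.png

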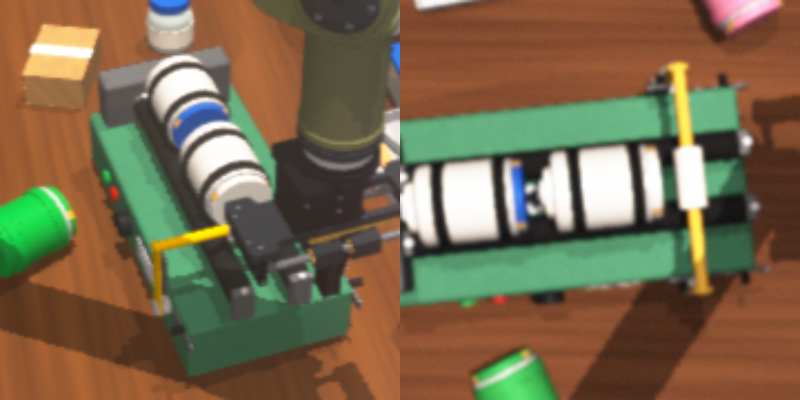

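The stop stands upright behind the lid (right crop, bumper (690,175)), the jar is still against the buffer (545,190), and the arm is clear.

```bash
python3 -c "
from cell import env
print(env.sign_off())"
```

```text
the job is handed in; nothing more can be done
None
```

The job is handed in at about 16 s: the white jar bears on the buffer (pushed home with about 12 N), the yellow stop has snapped upright behind its lid, and neither the blue-lidded jar nor anything else was touched; the sign-off returned no verdict.

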